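# Lay the long mill axle in its rest and show the short one to the inspection camera

### The job

Lay the long mill axle flat in the free notches of the wooden rest, lined up with the axle already there and with its round tenon pointing the same way, and let go of it. Then pick up the short axle and present it to the inspection camera: level, straight in front of the lens and at its height, the round tenon pointing straight at the lens with its tip about 8 cm from the glass. Finish while holding it still there in the air, and leave the axle already in the rest, the glue bottle, the stubby driver and the roll of tape undisturbed.

Things in the scene. Friction and masses are not known exactly. Their poses are not given: they have to be found in the camera images.
- axle_long: long axle, loose, dark brown wood, 170 mm long, about 50 g: a square bar 24 x 24 x 130 mm with a round tenon, 16 mm thick and 40 mm long, at one end. Lies flat on the table at the start. Origin: centre of the square bar (12 mm above its underside); its x axis runs along the bar towards the tenon
- axle_long_tip (a point): tip of the long axle's tenon, on its axis, 105 mm from the axle's origin along its x
- axle_short: short axle, loose, dark brown wood, 120 mm long, about 50 g: a square bar 24 x 24 x 80 mm with the same round tenon, 16 mm thick and 40 mm long, at one end. Lies flat on the table at the start. Origin: centre of the square bar (12 mm above its underside); its x axis runs along the bar towards the tenon
- axle_short_tip (a point): tip of the short axle's tenon, on its axis, 80 mm from the axle's origin along its x
- axle_done: axle of the same shape and size as the long one, already lying in the rest; it shows the way the tenons point (the rest's +x). Origin and axes as of the long axle. Leave it there
- axle_rest: fixed rest of pale wood: base board 100 x 160 mm, 6 mm thick, with two cross bars along y, 14 mm thick, at x = -35 and +35 mm, tops 38 mm above the table. Each bar has two notches 34 mm wide, at y = -40 mm (free) and y = +40 mm (taken by the axle that is done), whose floors are 20 mm above the table; an axle lies along the rest's x in one notch of each bar. Between the bars there are 56 mm for the fingers. Origin: centre of its underside
- free_notch (a point): centre of the free place of the rest, midway between the two bars, 32 mm above the table, where the origin of an axle laid there comes to lie; axes as of the rest
- inspection_camera: fixed inspection camera on a bench stand: base plate 110 x 100 mm, thin post, aluminium camera body 46 mm wide and high and reaching 223 mm above the table, black lens barrel 34 mm across. It looks level along its -x. Origin: underside of the base, on the table, 70 mm behind and 200 mm below the lens glass
- lens (a point): centre of the lens glass, 200 mm above the table; the camera looks from here along the -x axis of this frame, so the place for the tenon's tip is 80 mm from here along -x, with the axle's x axis along this frame's +x
- bottle: white glue bottle with a grey nozzle, upright, bystander, 54 x 54 x 146 mm, origin at the centre of its underside
- driver: stubby ratchet driver with a thick grip lying flat, bystander, 113 x 121 x 43 mm, origin at the centre of its underside
- tape: wide roll of tape lying flat, bystander, 97 x 95 x 48 mm, origin at the centre of its underside
Mind the look-alikes: they are no part of the job. What is shaped like the axle_short but green is not meant.

How it is judged:
By the outcome, as a careful person would: the job done as asked, in the order asked, and still so for the second after the job is handed in, while the arm keeps its last pose, push and grip.
It also fails if it takes over 64 s, if anything falls off the work surface, if the arm or the gripper's body presses on something with over 40 N, if the wrist force passes 120 N, or if a joint passes its speed limit or range.

### The arm

A 6-joint arm with a two-finger parallel gripper is mounted at the origin on a cart in front of the work surface, level with it; the furniture and walls round the work are solid. World frame = base frame: x ahead of the robot, y to its left, z up, the work surface at z = 0. Lengths are in mm, angles in degrees, forces in N, time in s.
With the tool pointing down it reaches from about 250 to 775 mm from the base axis. Payload 4 kg.
Tool frame: the origin (TCP) lies midway between the tips of the shut fingers; the grasp point (between the pads) lies 19 mm behind it; z points along the fingers, y is the line along which they close (so a half turn about z gives the same grasp; the last joint's range is limited). The gripper opens to 94 mm and grips with 3 to 60 N. Pads are 16 mm wide; open, the fingers measure 119 mm over their backs; the gripper's body (75 mm by 177 mm) begins 78 mm behind the grasp point.
Start: joints at [-71.797, 4.996, 78.535, -0, 96.463, -5.907], TCP at [224.67, -502.04, 205.506] pointing down, gripper open.
Joint ranges: [-177.83, 177.83], [-43.37, 116.18], [15.69, 146.23], [-61.86, 241.86], [9.47, 152.12], [-147.06, 147.06]. Speed limits (degrees/s): [159.86, 159.86, 180, 180, 180, 180].

### API

Orientations are given as a 3x3 rotation matrix whose columns are the frame's x, y, z axes.
In Python, from plant import ctrl gives the robot as it stands.
- The arm moves only by the tool jog_arm, never from a script. Its argument "steps" is a list of rows, each a list of 3 entries, a list of its own where there are three numbers: the shift along the tool's x, y, z in mm, then the turn, a rotation vector about the tool's x, y, z in rad, then the gripper's target within -1 to 1 (fully open at 1, half-way at 0, shut at -1). A call has 1 to 20 rows; each row shifts and turns the commanded pose from where the row before left it, along the tool's axes as they then stand; what a row does not reach is not made up. A row lasts 1/12 s, in which the tool goes at most 41.7 mm and 7.16 degrees, less where a joint would pass 70% of its speed; a pose out of reach is approached as far as the arm can. A call with a gripper value outside its range is refused whole. The fingers move at their own pace and stop on an object; "force" is the grip in N (left out, the last holds). Time passes only in rows, so rows that do not move let the fingers close. It gives the time, the measured TCP pose, the force, the opening and the grip force at its end, in the units of the state.
- ctrl.get_obs(): the state, without advancing time (a new reading comes with each control period).
- ctrl.capture(name): name is "scene" or "side" or "wrist"; returns (picture, depth): 480x640x3 uint8, red, green, blue; 480x640 float32, mm along the optical axis (not along the pixel's ray), 0 where there is no reading.
- ctrl.camera_params(name): a dict with "intrinsics" (3x3 intrinsics, pixels), "k1" (the pictures are not rectified: a ray, as slopes to the right and down, at radius r is drawn at 1 + k1 r^2 times it, then the intrinsics apply), "R" (3x3) and "t" (3): a world point X has camera coordinates R X + t. Camera axes: x right, y down, z forward; pixel columns grow to the right and rows downward; lengths in mm; the calibration is good to about 2 mm. A picture is of the moment at which its call begins: read the wrist's pose just before it. camera_params takes no time and is no camera call; for the wrist camera it gives the pose at the moment of the call.
- ctrl.finish_job(): hands the job in; it is judged then, once.
The state is a dict: "time": time; "qpos": joint angles; "joint_vel": joint speeds; "joint_torque": joint torques, N m; "tcp_pos": TCP position; "tool_rot": TCP orientation; "contact_force": force on the tool from outside, world axes, zero at the start; "torque": the same for the moment, N m; "gripper_width": finger opening in mm; "finger_force": force on a finger pad.
Only numpy, scipy, OpenCV 4.12 (cv2) and the standard library are available. Lean on these libraries where they do the work, as an engineer would, in place of code of your own. Each camera call takes 0.05 s, during which the arm holds its last target. There are 200 camera calls.

## Working session

There is one attempt and no reset: what is moved stays moved. The work goes in short steps, Python scripts to look and compute and a tool call to move; the robot and the scene stay as the last step left them, time stands still between calls to the robot, and variables do not carry over. Pictures are saved under pics/ and viewed, at most 10 in all, crops included, and the job is handed in when it is done.

Besides the shell and the picture viewer there is one more tool, called after "Request:" by a JSON object that holds its "api" and its "payload". jog_arm: Moves the arm, as the interface text tells. Its arguments: {"type":"object","properties":{"steps":{"type":"array","items":{"type":"array"}},"force":{"type":"number"}},"required":["steps"]}

```bash
mkdir -p pics; ls; cat > h.py <<'E'
import numpy as np, cv2
from plant import ctrl
def snap(n,f):
    p=ctrl.camera_params(n); im,d=ctrl.capture(n); cv2.imwrite('pics/'+f+'.png',im[:,:,::-1]); np.savez('pics/'+f,im=im,d=d,**{k:np.array(v) for k,v in p.items()}); return im,d,p
def load(f): return np.load('pics/'+f+'.npz')
def rays(p,uv):
    K=np.array(p['intrinsics'],float); k=float(p['k1'])
    uv=np.asarray(uv,float).reshape(-1,1,2)
    n=cv2.undistortPoints(uv,K,np.array([k,0,0,0,0.])).reshape(-1,2)
    return np.c_[n,np.ones(len(n))]
def plane(p,uv,z):
    R=np.array(p['R']);t=np.array(p['t']); r=rays(p,uv)@R; c=-R.T@t
    return c+r*((z-c[2])/r[:,2])[:,None]
def depthpts(p,d,uv):
    uv=np.asarray(uv,int).reshape(-1,2); R=np.array(p['R']);t=np.array(p['t'])
    z=d[uv[:,1],uv[:,0]]; return (rays(p,uv)*z[:,None]-t)@R
E
python3 - <<'E'
from h import *
a=snap('scene','s0');b=snap('side','d0')
for x in(a,b):
    p=x[2];R=np.array(p['R']);print(-R.T@np.array(p['t']),R[2])
print(ctrl.get_obs())
E
```

```text
pics
[-180.99772325  575.43899221  840.98985795] [ 0.66092334 -0.4633119  -0.59035788]
[ 186.1920486  1164.94678667  865.29897464] [ 0.27191657 -0.82202289 -0.50033962]
{'time': 0.1, 'qpos': array([-7.17972846e+01,  5.03444738e+00,  7.86148489e+01,  2.63994275e-04,
        9.64632474e+01, -5.90705203e+00]), 'joint_vel': array([-0.04851217, -0.14538624, -0.20261954,  0.01719873, -0.04481   ,
       -0.03189805]), 'joint_torque': array([ 2.74514488e-03, -3.41250944e+01, -3.03301799e+01,  7.19816750e-02,
        3.04266158e-02, -1.03326759e-04]), 'tcp_pos': array([ 224.51125599, -501.55106026,  204.43625018]), 'tool_rot': array([[ 9.12764408e-01,  4.08485942e-01, -6.09245270e-04],
       [ 4.08486344e-01, -9.12762521e-01,  1.86739023e-03],
       [ 2.06706408e-04, -1.95335571e-03, -9.99998071e-01]]), 'contact_force': array([ 0.18881674,  0.61164108, -0.11932555]), 'torque': array([ 0.00195605,  0.01149062, -0.02110134]), 'finger_force': 0.0, 'gripper_width': 94.19871022716812}
```

View pics/s0.png

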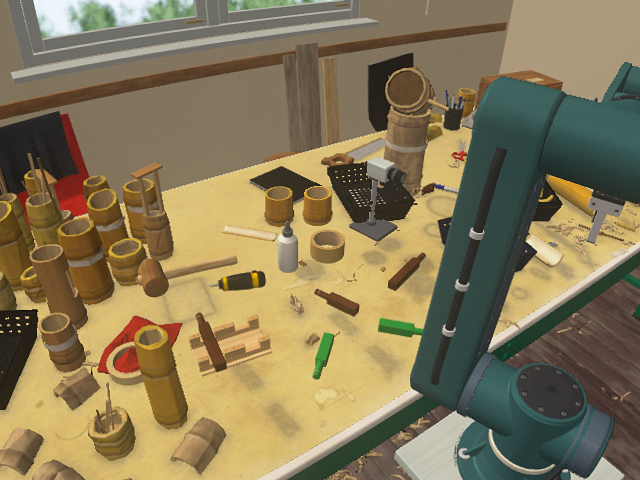

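View pics/d0.png

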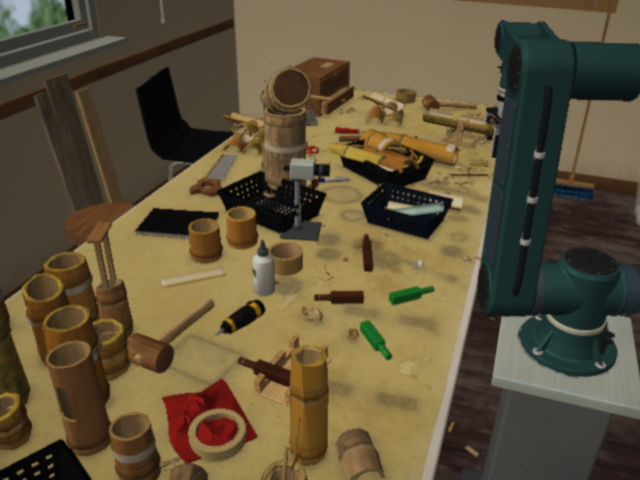

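Scene view: the finished axle is at (210,340) in the rest, with its tenon at (201,318). The loose brown axles are at (337,300), tenon end (318,291), and (407,272), tenon end (422,257). The camera is at (380,170), with the lens at about (400,175) pointing right. Bottle, tape and driver lie left of and behind the axles.

```bash
cat > m.py <<'E'
from h import *
def axle(f,box,ztop=24,hsv=((0,90,20),(14,255,130))):
    p=load(f);im=p['im'];h=cv2.cvtColor(im,cv2.COLOR_RGB2HSV)
    m=cv2.inRange(h,*[np.array(x) for x in hsv]); mm=np.zeros_like(m);x0,y0,x1,y1=box;mm[y0:y1,x0:x1]=m[y0:y1,x0:x1]
    n,l,s,c=cv2.connectedComponentsWithStats(mm);i=1+np.argmax(s[1:,4]);v,u=np.where(l==i)
    P=depthpts(p,p['d'],np.c_[u,v]);P=P[np.isfinite(P).all(1)&(p['d'][v,u]>0)]
    return P,s[i]
if __name__=='__main__':
    for f,box in (('s0',(305,280,365,322)),('s0',(380,245,432,295)),('s0',(190,305,230,375)),('d0',(310,285,368,307)),('d0',(355,230,378,275)),('d0',(232,350,292,390))):
        P,s=axle(f,box); print(f,s,'z pct',np.percentile(P[:,2],[5,50,80,95]).round(1))
        zt=np.percentile(P[:,2],95); T=P[(P[:,2]>zt-30)][:,:2]
        r=cv2.minAreaRect(T.astype(np.float32)); 
        c=T.mean(0);e=np.linalg.svd(T-c,full_matrices=False)[2][0];a=(T-c)@e
        print('  rect',np.round(r[0],1),np.round(r[1],1),r[2],'axis',e.round(3),'ends',(c+e*a.min()).round(1),(c+e*a.max()).round(1))
        b=(T-c)@np.array([-e[1],e[0]])
        print('  width profile',[ (int(q),round(float(np.ptp(b[(a>=q)&(a<q+15)])),0)) for q in np.arange(a.min(),a.max()-5,15)])
E
python3 m.py
```

```text
s0 [315 289  44  21 277] z pct [15.1 22.2 24.1 25.4]
  rect [531.6  21.6] [116.7  26.1] 23.73337173461914 axis [-0.923 -0.384] ends [585.5  44.2] [477.8  -0.7]
  width profile [(-66, 13.0), (-51, 11.0), (-36, 24.0), (-21, 22.0), (-6, 25.0), (8, 22.0), (23, 22.0), (38, 25.0)]
s0 [388 253  37  33 288] z pct [16.5 22.4 23.9 25. ]
  rect [ 525.6 -212.5] [ 25.3 170.4] 17.652006149291992 axis [-0.298  0.955] ends [ 551.9 -293.6] [ 501.1 -130.9]
  width profile [(-100, 11.0), (-85, 15.0), (-70, 15.0), (-55, 24.0), (-40, 21.0), (-25, 21.0), (-10, 24.0), (4, 21.0), (19, 18.0), (34, 21.0), (49, 23.0), (64, 20.0)]
s0 [196 313  29  55 549] z pct [38.7 43.4 44.8 45.9]
  rect [560.8 341.1] [ 23.9 168.5] 82.40106964111328 axis [-0.99   0.138] ends [644.3 329.7] [477.4 353. ]
  width profile [(-98, 11.0), (-83, 12.0), (-68, 21.0), (-53, 23.0), (-38, 24.0), (-23, 23.0), (-8, 23.0), (6, 23.0), (21, 24.0), (36, 23.0), (51, 23.0)]
d0 [315 291  48  12 432] z pct [ 4.3 16.7 21.1 23.2]
  rect [531.5  25.2] [115.1  27.6] 21.792030334472656 axis [0.942 0.336] ends [476.9   8.3] [584.8  46.8]
  width profile [(-48, 28.0), (-33, 25.0), (-18, 22.0), (-3, 26.0), (11, 25.0), (26, 20.0), (41, 14.0), (56, 11.0)]
d0 [362 235  11  36 266] z pct [ 7.9 19.9 22.  23.5]
  rect [ 525.7 -204.2] [ 21.9 166.9] 18.07807159423828 axis [-0.311  0.95 ] ends [ 551.6 -283.5] [ 499.7 -124.9]
  width profile [(-102, 9.0), (-87, 17.0), (-72, 22.0), (-57, 20.0), (-42, 20.0), (-27, 19.0), (-12, 22.0), (2, 19.0), (17, 19.0), (32, 19.0), (47, 21.0)]
d0 [238 358  52  29 644] z pct [23.8 40.2 43.5 45.3]
  rect [585.2 339.2] [ 27.  123.5] 82.15248107910156 axis [-0.987  0.163] ends [646.8 333.5] [524.7 353.7]
  width profile [(-72, 11.0), (-57, 11.0), (-42, 21.0), (-27, 23.0), (-12, 25.0), (2, 26.0), (17, 26.0), (32, 24.0)]
```

```bash
python3 - <<'E'
from h import *
def box(f,b):
    p=load(f);u,v=np.meshgrid(np.arange(b[0],b[2]),np.arange(b[1],b[3]));u=u.ravel();v=v.ravel()
    P=depthpts(p,p['d'],np.c_[u,v]);k=p['d'][v,u]>0;return P[k],p['im'][v,u][k].astype(int)
for f,b in(('s0',(355,150,415,200)),('d0',(280,150,335,185))):
    P,C=box(f,b);sat=C.max(1)-C.min(1)
    k=(P[:,2]>170)&(P[:,2]<228)&(P[:,0]<800)&(sat<30)
    br=C.mean(1)
    for nm,kk in(('body',k&(br>100)),('barrel',k&(br<70))):
        Q=P[kk];print(f,nm,len(Q),Q.mean(0).round(),np.percentile(Q,5,axis=0).round(),np.percentile(Q,95,axis=0).round())
        r=cv2.minAreaRect(Q[:,:2].astype(np.float32));print(np.round(r[0]),np.round(r[1]),r[2])
    top=P[k&(br>100)&(P[:,2]>218)];r=cv2.minAreaRect(top[:,:2].astype(np.float32));print('top',len(top),np.round(cv2.boxPoints(r)).tolist(),r)
for f,b in(('s0',(345,212,402,245)),('d0',(275,215,330,245))): # base plate
    P,C=box(f,b);sat=C.max(1)-C.min(1);k=(P[:,2]<25)&(sat<40)&(P[:,2]>3)
    r=cv2.minAreaRect(P[k][:,:2].astype(np.float32));print('base',k.sum(),np.percentile(P[k][:,2],[5,50,95]),np.round(cv2.boxPoints(r)).tolist(),r)
for nm,f,b in(('bottle','s0',(278,222,300,272)),('tape','s0',(308,230,346,262)),('tall','s0',(135,325,188,428)),('talld','d0',(290,345,328,460))):
    P,C=box(f,b);k=P[:,2]>25;Q=P[k];print(nm,np.percentile(Q,[3,50,97],axis=0).round().tolist())
# rest: pale pixels with z 33..40
for f,b in(('s0',(185,310,275,380)),('d0',(235,335,305,405))):
    P,C=box(f,b);rm=C[:,0]-C[:,2]
    k=(P[:,2]>35)&(P[:,2]<41)&(C.mean(1)>120);Q=P[k][:,:2];print('rest',f,len(Q))
    ex=np.array([.99,-.14]);ey=np.array([.14,.99]);q=np.c_[Q@ex,Q@ey]
    print(np.histogram(q[:,0],bins=np.arange(400,600,7)),np.histogram(q[:,1],bins=np.arange(300,480,7)))
    for lo in(0,1):
        m=np.median(q[:,0]);s=q[:,0]>q[:,0].mean() if lo else q[:,0]<q[:,0].mean()
        T=Q[s];c=T.mean(0);print(c.round(1),np.linalg.svd(T-c)[2][0].round(3) if len(T)<3000 else '',np.ptp((T-c)@ex))
E
```

```text
s0 body 460 [ 731. -258.  208.] [ 704. -287.  183.] [ 761. -244.  224.]
[ 737. -269.] [67. 50.] 12.620332717895508
s0 barrel 174 [ 685. -274.  204.] [ 664. -292.  187.] [ 745. -257.  217.]
[ 723. -265.] [131.  29.] 18.243864059448242
top 192 [[699.0, -254.0], [710.0, -301.0], [773.0, -286.0], [762.0, -239.0]] ((735.8150024414062, -269.7867431640625), (65.16142272949219, 48.36375427246094), 13.054830551147461)
d0 body 401 [ 736. -255.  208.] [ 709. -282.  186.] [ 763. -240.  221.]
[ 738. -268.] [63. 59.] 11.556540489196777
d0 barrel 234 [ 700. -267.  200.] [ 665. -283.  177.] [ 782. -248.  214.]
[ 725. -262.] [128.  37.] 13.329049110412598
top 128 [[702.0, -248.0], [712.0, -296.0], [772.0, -284.0], [763.0, -236.0]] ((737.3461303710938, -265.8964538574219), (61.50141906738281, 48.778968811035156), 11.368743896484375)
base 778 [ 5.48077606 11.02140172 22.43377414] [[674.0, -231.0], [712.0, -380.0], [866.0, -341.0], [828.0, -192.0]] ((770.1449584960938, -285.98095703125), (158.53475952148438, 153.66470336914062), 14.319454193115234)
base 670 [ 4.69315746  9.18135313 21.44468437] [[634.0,
[... 1062 characters left out ...]
5891742304
[579.2 300.4] [0.182 0.983] 74.62684224559035
rest d0 15
(array([ 0,  0,  0,  0,  0,  0,  0,  0,  0,  3,  0,  0,  0,  0,  0,  0,  0,
        0,  0, 12,  0,  0,  0,  0,  0,  0,  0,  0]), array([400, 407, 414, 421, 428, 435, 442, 449, 456, 463, 470, 477, 484,
       491, 498, 505, 512, 519, 526, 533, 540, 547, 554, 561, 568, 575,
       582, 589, 596])) (array([3, 0, 1, 0, 0, 0, 0, 1, 2, 0, 0, 1, 2, 0, 0, 0, 0, 0, 0, 0, 0, 3,
       2, 0, 0]), array([300, 307, 314, 321, 328, 335, 342, 349, 356, 363, 370, 377, 384,
       391, 398, 405, 412, 419, 426, 433, 440, 447, 454, 461, 468, 475]))
[522.6 382.7] [-0.309 -0.951] 1.4175183161504945
[581.1 284.8] [-0.132 -0.991] 3.9215237725820176
```

The measurements match the given sizes. The long axle is at about (520,-193) with yaw -72.5°, the short axle at (512,14) with yaw 22°, and the free notch at about (536,261) with yaw -8°. The lens is at about (664,-285) with yaw about 12°. I'm moving over the long axle.

Request:
{"api": "jog_arm", "payload": {"steps": [[[33,-13.4,4.6],[0,0,0],1],[[33,-13.4,4.6],[0,0,0],1],[[33,-13.4,4.6],[0,0,0],1],[[33,-13.4,4.6],[0,0,0],1],[[33,-13.4,4.6],[0,0,0],1],[[33,-13.4,4.6],[0,0,0],1],[[33,-13.4,4.6],[0,0,0],1],[[33,-13.4,4.6],[0,0,0],1],[[33,-13.4,4.6],[0,0,0],1],[[33,-13.4,4.6],[0,0,0],1],[[33,-13.4,4.6],[0,0,0],1],[[33,-13.4,4.6],[0,0,0],1]]}}

```text
time: 1.1
tcp_pos: [521.1, -191.8, 149.5]
tool_rot: [[0.913, 0.409, -0.001], [0.409, -0.913, 0.0], [-0.001, -0.001, -1.0]]
contact_force: [-0.1, -0.3, 0.2]
gripper_width: 93.9
finger_force: 0.0
```

Request:
{"api": "jog_arm", "payload": {"steps": [[[0,0,0],[0,0,-0.1213],1],[[0,0,0],[0,0,-0.1213],1],[[0,0,0],[0,0,-0.1213],1],[[0,0,0],[0,0,-0.1213],1],[[0,0,0],[0,0,-0.1213],1],[[0,0,0],[0,0,-0.1213],1],[[0,0,0],[0,0,-0.1213],1],[[0,0,0],[0,0,-0.1213],1],[[0,0,0],[0,0,-0.1213],1],[[0,0,0],[0,0,-0.1213],1],[[0,0,0],[0,0,-0.1213],1],[[0,0,0],[0,0,-0.1213],1],[[0,0,0],[0,0,0],1],[[0,0,0],[0,0,0],1]]}}

```text
time: 2.27
tcp_pos: [520.2, -193.4, 149.8]
tool_rot: [[-0.298, 0.955, -0.001], [0.955, 0.298, 0.0], [0.001, -0.001, -1.0]]
contact_force: [-0.4, 0.3, -0.2]
gripper_width: 94.1
finger_force: 0.0
```

```bash
python3 - <<'E'
from h import *
snap('wrist','w1');o=ctrl.get_obs();print(o['time'],o['tcp_pos'],o['tool_rot'],o['qpos'])
E
```

```text
2.3167 [ 520.2537217  -193.39986225  149.88851995] [[-2.98143300e-01  9.54520914e-01 -6.31052685e-04]
 [ 9.54521027e-01  2.98143500e-01  2.49914712e-04]
 [ 4.26693076e-04 -5.27842660e-04 -9.99999770e-01]] [-2.62430976e+01  6.65784941e+00  8.30383618e+01 -3.14469341e-03
  9.03425503e+01 -4.35892429e+01]
```

View pics/w1.png

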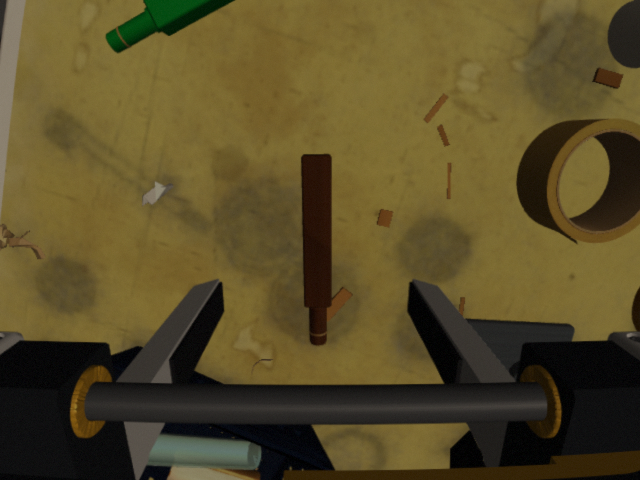

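Wrist view: the long axle is vertical, bar from (316,155) to (318,306) and tenon down to (318,345), close to centred. A small chip touches it near (340,300).

```bash
cat > w.py <<'E'
from h import *
def bar(f,box,hsv=((0,60,5),(14,255,95)),z=24):
    p=load(f);h=cv2.cvtColor(p['im'],cv2.COLOR_RGB2HSV);m=cv2.inRange(h,*[np.array(x) for x in hsv])
    mm=np.zeros_like(m);x0,y0,x1,y1=box;mm[y0:y1,x0:x1]=m[y0:y1,x0:x1]
    mm=cv2.morphologyEx(mm,cv2.MORPH_OPEN,np.ones((3,3)))
    n,l,s,c=cv2.connectedComponentsWithStats(mm);i=1+np.argmax(s[1:,4]);v,u=np.where(l==i)
    d=p['d'][v,u];P=depthpts(p,p['d'],np.c_[u,v]);Q=P[(abs(P[:,2]-z)<5)&(d>0)]
    r=cv2.minAreaRect(Q[:,:2].astype(np.float32));c=Q[:,:2].mean(0);e=np.linalg.svd(Q[:,:2]-c,full_matrices=False)[2][0];a=(Q[:,:2]-c)@e;b=(Q[:,:2]-c)@[-e[1],e[0]]
    print(f,s[i],'z',np.percentile(Q[:,2],[5,50,95]).round(1),'rect',np.round(r[0],1),np.round(r[1],1),'axis',e.round(4),np.degrees(np.arctan2(e[1],e[0])).round(1),'centre',c.round(1),'a',a.min().round(1),a.max().round(1))
    for q in np.arange(a.min(),a.max()-3,10):
        k=(a>=q)&(a<q+10)
        if k.sum()>3: print('  ',round(q),(c+e*(q+5)-e[::-1]*[1,-1]*0+np.array([-e[1],e[0]])*(b[k].min()+b[k].max())/2).round(1),np.ptp(b[k]).round(1))
    return c,e
E
python3 -c "
from w import *
bar('w1',(290,140,345,355))"
```

```text
w1 [ 302  155   29  179 4594] z [22.  24.  25.2] rect [ 525.5 -208.3] [ 22.4 157.2] axis [-0.3093  0.951 ] 108.0 centre [ 521.6 -195.4] a -92.1 65.2
   -92 [ 548.3 -278.3] 9.9
   -82 [ 545.2 -268.7] 9.9
   -72 [ 542.7 -259. ] 20.9
   -62 [ 539.2 -249.7] 21.8
   -52 [ 536.2 -240.1] 21.6
   -42 [ 532.8 -230.7] 22.2
   -32 [ 529.8 -221.2] 22.0
   -22 [ 526.8 -211.6] 21.9
   -12 [ 523.8 -202.1] 21.7
   -2 [ 520.8 -192.5] 21.6
   8 [ 517.5 -183.1] 22.2
   18 [ 514.5 -173.6] 22.0
   28 [ 511.5 -164. ] 21.8
   38 [ 508.1 -154.6] 22.4
   48 [ 505.1 -145.1] 22.2
   58 [ 502.1 -135.5] 22.1
```

Request:
{"api": "jog_arm", "payload": {"steps": [[[-2.1,0.7,30],[0,0,-0.01],1],[[0,0,36],[0,0,0],1],[[0,0,36],[0,0,0],1],[[0,0,28],[0,0,0],1],[[0,0,12],[0,0,0],1],[[0,0,4],[0,0,0],1],[[0,0,0],[0,0,0],1],[[0,0,0],[0,0,0],-1],[[0,0,0],[0,0,0],-1],[[0,0,0],[0,0,0],-1],[[0,0,0],[0,0,0],-1],[[0,0,0],[0,0,0],-1],[[0,0,0],[0,0,0],-1],[[0,0,0],[0,0,0],-1],[[0,0,0],[0,0,0],-1],[[0,0,0],[0,0,0],-1],[[0,0,0],[0,0,0],-1]], "force": 25}}

```text
time: 3.73
tcp_pos: [521.7, -195.3, 4.2]
tool_rot: [[-0.31, 0.951, -0.0], [0.951, 0.31, -0.0], [0.0, -0.0, -1.0]]
contact_force: [0.4, -0.1, -0.1]
gripper_width: 30.6
finger_force: 0.0
```

Request:
{"api": "jog_arm", "payload": {"steps": [[[0,0,0],[0,0,0],-1],[[0,0,0],[0,0,0],-1],[[0,0,0],[0,0,0],-1],[[0,0,0],[0,0,0],-1],[[0,0,-10],[0,0,0],-1],[[0,0,-30],[0,0,0],-1],[[0,0,-35],[0,0,0],-1],[[0,0,-35],[0,0,0],-1],[[0,0,-30],[0,0,0],-1],[[0,0,-6],[0,0,0],-1]]}}

```text
time: 4.57
tcp_pos: [524.8, -196.7, 158.2]
tool_rot: [[-0.31, 0.951, 0.011], [0.951, 0.31, -0.006], [-0.009, 0.009, -1.0]]
contact_force: [0.8, 0.1, 0.1]
gripper_width: 24.0
finger_force: 25.0
```

Request:
{"api": "jog_arm", "payload": {"steps": [[[20,7.2,0],[0,0,0],-1],[[33,11.9,0],[0,0,0],-1],[[33,11.9,0],[0,0,0],-1],[[33,11.9,0],[0,0,0],-1],[[33,11.9,0],[0,0,0],-1],[[33,11.9,0],[0,0,0],-1],[[33,11.9,0],[0,0,0],-1],[[33,11.9,0],[0,0,0],-1],[[33,11.9,0],[0,0,0],-1],[[33,11.9,0],[0,0,0],-1],[[33,11.9,0],[0,0,0],-1],[[33,11.9,0],[0,0,0],-1],[[33,11.9,0],[0,0,0],-1],[[13.2,5.2,0],[0,0,0],-1]]}}

```text
time: 5.73
tcp_pos: [534.9, 264.9, 149.3]
tool_rot: [[-0.314, 0.949, -0.002], [0.949, 0.314, 0.001], [0.002, -0.001, -1.0]]
contact_force: [-0.2, -0.6, -0.2]
gripper_width: 23.8
finger_force: 25.0
```

Request:
{"api": "jog_arm", "payload": {"steps": [[[0,0,0],[0,0,-0.1117],-1],[[0,0,0],[0,0,-0.1117],-1],[[0,0,0],[0,0,-0.1117],-1],[[0,0,0],[0,0,-0.1117],-1],[[0,0,0],[0,0,-0.1117],-1],[[0,0,0],[0,0,-0.1117],-1],[[0,0,0],[0,0,-0.1117],-1],[[0,0,0],[0,0,-0.1117],-1],[[0,0,0],[0,0,-0.1117],-1],[[0,0,0],[0,0,-0.1117],-1],[[0,0,0],[0,0,0],-1],[[0,0,0],[0,0,0],-1]]}}

```text
time: 6.73
tcp_pos: [535.9, 260.3, 149.8]
tool_rot: [[-0.99, 0.141, -0.001], [0.141, 0.99, -0.001], [0.001, -0.001, -1.0]]
contact_force: [-0.1, 0.6, -0.7]
gripper_width: 23.6
finger_force: 25.0
```

```bash
python3 - <<'E'
from h import *
snap('wrist','w2');o=ctrl.get_obs();print(o['time'],o['tcp_pos'],o['tool_rot'],o['gripper_width'],o['finger_force'])
E
```

```text
6.7833 [535.92618578 260.37822342 149.84022002] [[-9.90042011e-01  1.40770416e-01 -7.11691522e-04]
 [ 1.40770845e-01  9.90042028e-01 -5.92998012e-04]
 [ 6.21127941e-04 -6.87278361e-04 -9.99999571e-01]] 24.069472685539132 24.999147355556488
```

View pics/w2.png

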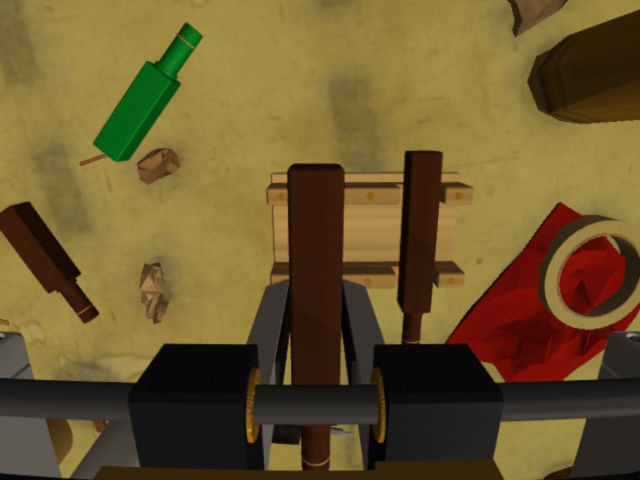

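The held axle is in front, back end at (316,165). The finished axle is on the right, back end (423,152) to tenon (411,343). The rest's bars run at rows 193 and 275. Next I measure done, held and rest.

```bash
python3 - <<'E'
from w import *
bar('w2',(395,145,450,350),z=44)
p=load('w2')
# held back-end
bar('w2',(285,155,350,270),z=152)
# rest bars
u,v=np.meshgrid(np.arange(262,480),np.arange(165,300));u=u.ravel();v=v.ravel()
P=depthpts(p,p['d'],np.c_[u,v]);C=p['im'][v,u].astype(int)
k=(abs(P[:,2]-38)<2.5)&(C.mean(1)>80);Q=P[k][:,:2]
ex=np.array([.99,-.141]);ey=np.array([.141,.99]);
a=Q@ex
for lo,hi in((440,485),(505,560)):
    T=Q[(a>lo)&(a<hi)];c=T.mean(0);e=np.linalg.svd(T-c,full_matrices=False)[2][0];e*=np.sign(e[1])
    t=T@e; n=T@[e[1],-e[0]];h=np.histogram(t,bins=np.arange(280,480,4));print(c,e,'x',np.percentile(n,[1,50,99]),'y',t.min(),t.max());print(list(zip(h[1].astype(int),h[0])))
E
```

```text
w2 [ 399  152   43  190 5800] z [40.8 43.9 45.1] rect [558.6 338.5] [ 24.6 157.6] axis [ 0.9912 -0.1327] -7.6 centre [543.5 340. ] a -63.6 93.9
   -64 [485.5 348.1] 23.2
   -54 [495.4 346.8] 23.4
   -44 [505.4 345.8] 24.5
   -34 [515.2 344.4] 24.4
   -24 [525.1 342.8] 24.1
   -14 [535.  341.4] 24.0
   -4 [545.  340.2] 23.6
   6 [554.9 339.2] 23.5
   16 [564.8 337.8] 24.1
   26 [574.7 336.3] 24.6
   36 [584.6 334.6] 23.9
   46 [594.5 333.2] 23.3
   56 [604.4 331.8] 23.0
   66 [614.3 330.9] 11.8
   76 [624.2 329.5] 9.3
   86 [634.2 328.2] 8.6w.py:8: RuntimeWarning: Mean of empty slice.
  r=cv2.minAreaRect(Q[:,:2].astype(np.float32));c=Q[:,:2].mean(0);e=np.linalg.svd(Q[:,:2]-c,full_matrices=False)[2][0];a=(Q[:,:2]-c)@e;b=(Q[:,:2]-c)@[-e[1],e[0]]
  ret = um.true_divide(
Traceback (most recent call last):
  File "w.py", line 8, in bar
    r=cv2.minAreaRect(Q[:,:2].astype(np.float32));c=Q[:,:2].mean(0);e=np.linalg.svd(Q[:,:2]-c,full_matrices=False)[2][0];a=(Q[:,:2]-c)@e;b=(Q[:,:2]-c)@[-e[1],e[0]]
                                                                      ~~~~~~~~~~~~~~~~~~~~~~~~~~~~~~~~~~~~~~~~~~~~~~~^^^
IndexError: index 0 is out of bounds for axis 0 with size 0
```

```bash
python3 - <<'E'
from w import *
bar('w2',(285,155,350,270),z=169)
p=load('w2')
u,v=np.meshgrid(np.arange(262,480),np.arange(165,300));u=u.ravel();v=v.ravel()
P=depthpts(p,p['d'],np.c_[u,v]);C=p['im'][v,u].astype(int)
k=(abs(P[:,2]-38)<2.5)&(C.mean(1)>80);Q=P[k][:,:2]
ex=np.array([.99,-.141])
a=Q@ex
for lo,hi in((440,485),(505,560)):
    T=Q[(a>lo)&(a<hi)];c=T.mean(0);e=np.linalg.svd(T-c,full_matrices=False)[2][0];e*=np.sign(e[1])
    t=T@e; n=T@[e[1],-e[0]];h=np.histogram(t,bins=np.arange(280,480,5));print(c,e,'x',np.percentile(n,[1,50,99]),'y',t.min(),t.max());print([(int(x),int(y)) for x,y in zip(h[1],h[0])if y])
E
```

```text
w2 [ 287  165   58  105 5676] z [168.4 169.6 170.6] rect [492.6 265.5] [23.7 45.2] axis [ 0.9895 -0.1448] -8.3 centre [491.4 265.5] a -21.4 23.8
   -21 [475.2 268.1] 23.6
   -11 [485.1 266.4] 23.3
   -1 [495.  265.1] 22.9
   9 [504.9 263.6] 23.2
   19 [514.8 262.2] 23.6
[508.99342858 310.18856296] [0.13107528 0.99137242] x [457.8046221  463.89805529 470.27954721] y 289.52771186141655 448.70830910051495
[(285, 1), (290, 95), (295, 104), (300, 110), (305, 3), (345, 15), (350, 102), (355, 105), (360, 102), (365, 106), (370, 101), (375, 108), (380, 101), (385, 104), (390, 38), (425, 49), (430, 102), (435, 101), (440, 98), (445, 75)]
[578.99564065 313.73740232] [0.15642712 0.9876895 ] x [516.60290298 522.51848288 529.79538807] y 303.9883224669102 462.1351923202535
[(300, 10), (305, 50), (310, 33), (315, 15), (360, 15), (365, 39), (370, 48), (375, 61), (380, 80), (385, 86), (390, 83), (395, 89), (400, 85), (405, 9), (440, 68), (445, 86), (450, 84), (455, 81), (460, 27)]
```

Request:
{"api": "jog_arm", "payload": {"steps": [[[-1,1.9,0],[0,0,-0.012],-1],[[0,0,30],[0,0,0],-1],[[0,0,30],[0,0,0],-1],[[0,0,30],[0,0,0],-1],[[0,0,18],[0,0,0],-1],[[0,0,8],[0,0,0],-1],[[0,0,5],[0,0,0],-1],[[0,0,3],[0,0,0],-1],[[0,0,1.2],[0,0,0],-1],[[0,0,0],[0,0,0],-1],[[0,0,0],[0,0,0],-1]]}}

```text
time: 7.7
tcp_pos: [538.4, 263.0, 26.6]
tool_rot: [[-0.992, 0.126, 0.003], [0.126, 0.992, 0.001], [-0.003, 0.001, -1.0]]
contact_force: [-0.0, 0.5, -1.2]
gripper_width: 23.6
finger_force: 25.0
```

Request:
{"api": "jog_arm", "payload": {"steps": [[[0,0,0],[0,0,0],-1],[[0,0,0],[0,0,0],-1],[[0,0,0],[0,0,0],-1]]}}

```text
time: 7.95
tcp_pos: [537.6, 262.7, 25.7]
tool_rot: [[-0.992, 0.126, 0.001], [0.126, 0.992, 0.0], [-0.001, 0.0, -1.0]]
contact_force: [0.5, -0.4, -0.6]
gripper_width: 23.9
finger_force: 25.0
```

```bash
python3 - <<'E'
from w import *
snap('wrist','w3');o=ctrl.get_obs();print(o['time'],o['tcp_pos'],o['tool_rot'],o['contact_force'])
bar('w3',(250,100,345,330),z=46)
E
```

```text
8.0 [537.50035227 262.67760846  25.46435589] [[-9.92048816e-01  1.25851948e-01  6.58165514e-04]
 [ 1.25852076e-01  9.92049006e-01  1.56839330e-04]
 [-6.33193909e-04  2.38423768e-04 -9.99999771e-01]] [ 0.18107501 -0.94919101 -0.99861422]
w3 [ 288  165   56  165 8815] z [44.3 45.4 46.4] rect [509.1 265.3] [24.1 75.3] axis [ 0.992  -0.1265] -7.3 centre [506.6 265.6] a -35.1 40.2
   -35 [476.7 269.4] 23.1
   -25 [486.7 268.2] 23.6
   -15 [496.5 266.7] 23.4
   -5 [506.5 265.6] 23.2
   5 [516.4 264.2] 23.3
   15 [526.3 263.1] 24.1
   25 [536.3 261.8] 24.0
   35 [546.2 260.6] 24.0
```

View pics/w3.png

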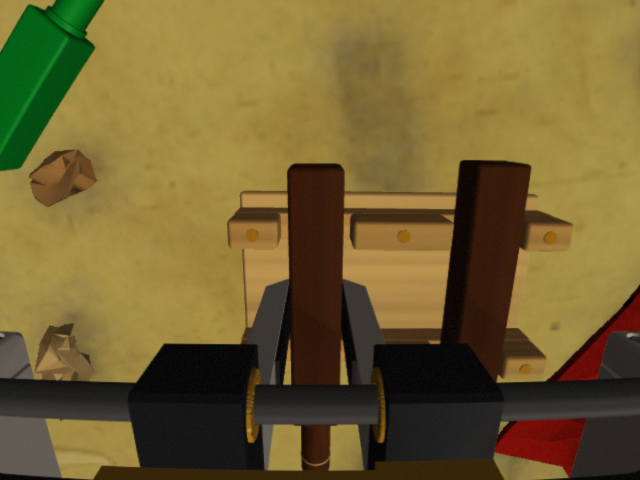

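The axle sits between the posts, its back end at row 165 level with the finished axle's at row 162. I'll lower the last millimetre, release and retreat.

Request:
{"api": "jog_arm", "payload": {"steps": [[[0,0,1],[0,0,0],-1],[[0,0,0],[0,0,0],-1],[[0,0,0],[0,0,0],0],[[0,0,0],[0,0,0],0],[[0,0,0],[0,0,0],0],[[0,0,0],[0,0,0],0],[[0,0,0],[0,0,0],0],[[0,0,0],[0,0,0],0],[[0,0,0],[0,0,0],0],[[0,0,-10],[0,0,0],0],[[0,0,-30],[0,0,0],0],[[0,0,-36],[0,0,0],0],[[0,0,-36],[0,0,0],0],[[0,0,-30],[0,0,0],0],[[0,0,0],[0,0,0],0],[[0,0,0],[0,0,0],0]]}}

```text
time: 9.33
tcp_pos: [538.8, 263.2, 169.9]
tool_rot: [[-0.992, 0.126, 0.006], [0.126, 0.992, 0.002], [-0.006, 0.003, -1.0]]
contact_force: [-1.2, -1.5, 0.6]
gripper_width: 46.9
finger_force: 0.0
```

```bash
python3 - <<'E'
from w import *
snap('wrist','w4');o=ctrl.get_obs();print(o['time'],o['tcp_pos'],o['gripper_width'])
bar('w4',(270,120,365,370),z=44)
bar('w4',(385,120,460,370),z=44)
E
```

```text
9.3833 [537.56857339 262.71165355 167.11336728] 46.59152358612887
w4 [ 300  150   29  180 4598] z [41.8 44.  45.1] rect [550.4 259.8] [ 23.6 157.4] axis [ 0.9919 -0.127 ] -7.3 centre [536.1 261.7] a -64.3 93.1
   -64 [477.2 269.2] 22.0
   -54 [487.2 267.9] 22.2
   -44 [497.1 266.6] 22.3
   -34 [507.  265.4] 22.5
   -24 [516.9 264.1] 22.7
   -14 [526.9 263.2] 22.0
   -4 [536.8 261.6] 21.5
   6 [546.7 260.3] 21.6
   16 [556.6 259. ] 23.6
   26 [566.5 257.8] 22.1
   36 [576.4 256.5] 22.2
   46 [586.4 255.3] 20.7
   56 [596.3 254. ] 20.8
   66 [606.2 252.7] 12.4
   76 [616.1 251.5] 8.9
   86 [626.  250.2] 9.0
w4 [ 389  148   42  172 4790] z [42.  43.9 45.2] rect [553.3 339.3] [ 24.6 146.9] axis [ 0.9915 -0.1302] -7.5 centre [541.2 340.4] a -61.3 85.5
   -61 [485.4 348.1] 23.7
   -51 [495.3 346.8] 24.1
   -41 [505.3 345.8] 24.3
   -31 [515.2 344.3] 24.6
   -21 [525.1 343.1] 23.2
   -11 [535.  341.9] 23.1
   -1 [544.9 340.3] 22.9
   9 [554.8 339.2] 23.5
   19 [564.7 337.6] 23.0
   29 [574.7 336.6] 23.5
   39 [584.5 335.1] 23.1
   49 [594.4 333.5] 22.5
   59 [604.4 332.5] 21.3
   69 [614.2 330.9] 10.7
   79 [624.4 331.6] 5.0
```

The long axle is seated: top at 44 mm, parallel to the finished one within 0.2°, and 2 mm off along its length. On to the short axle.

Request:
{"api": "jog_arm", "payload": {"steps": [[[-0.9,-35.7,0],[0,0,0],0],[[-0.9,-35.7,0],[0,0,0],1],[[-0.9,-35.7,0],[0,0,0],1],[[-0.9,-35.7,0],[0,0,0],1],[[-0.9,-35.7,0],[0,0,0],1],[[-0.9,-35.7,0],[0,0,0],1],[[-0.9,-35.7,0],[0,0,0],1]]}}

```text
time: 9.97
tcp_pos: [510.2, 12.5, 163.5]
tool_rot: [[-0.992, 0.126, -0.005], [0.126, 0.992, 0.0], [0.005, -0.0, -1.0]]
contact_force: [0.6, -0.9, -0.4]
gripper_width: 83.4
finger_force: 0.0
```

Request:
{"api": "jog_arm", "payload": {"steps": [[[0,0,0],[0,0,0.12],1],[[0,0,0],[0,0,0.12],1],[[0,0,0],[0,0,0.12],1],[[0,0,0],[0,0,0.12],1],[[0,0,0],[0,0,0.12],1],[[0,0,0],[0,0,0.12],1],[[0,0,0],[0,0,0.12],1],[[0,0,0],[0,0,0.12],1],[[0,0,0],[0,0,0.12],1],[[0,0,0],[0,0,0.12],1],[[0,0,0],[0,0,0.12],1]]}}

```text
time: 10.88
tcp_pos: [510.6, 14.0, 163.3]
tool_rot: [[-0.118, 0.993, -0.005], [0.993, 0.118, 0.0], [0.001, -0.005, -1.0]]
contact_force: [-0.4, -0.3, 0.8]
gripper_width: 94.1
finger_force: 0.0
```

Request:
{"api": "jog_arm", "payload": {"steps": [[[0,0,0],[0,0,0.12],1],[[0,0,0],[0,0,0.12],1],[[0,0,0],[0,0,0.12],1],[[0,0,0],[0,0,0.12],1],[[0,0,0],[0,0,0.12],1],[[0,0,0],[0,0,0.12],1],[[0,0,0],[0,0,0.12],1],[[0,0,0],[0,0,0.12],1],[[0,0,0],[0,0,0.12],1],[[0,0,0],[0,0,0.12],1],[[0,0,0],[0,0,0.11],1],[[0,0,0],[0,0,0],1],[[0,0,0],[0,0,0],1],[[0,0,0],[0,0,0],1]]}}

```text
time: 12.05
tcp_pos: [511.4, 14.0, 164.7]
tool_rot: [[0.926, 0.378, -0.003], [0.378, -0.926, 0.0], [-0.002, -0.001, -1.0]]
contact_force: [0.4, 0.1, 0.1]
gripper_width: 93.9
finger_force: 0.0
```

```bash
python3 - <<'E'
from w import *
snap('wrist','w5');o=ctrl.get_obs();print(o['time'],o['tcp_pos'],o['tool_rot'],o['qpos'])
E
```

```text
12.1 [511.59354723  13.9434161  165.09138967] [[ 9.25974029e-01  3.77582713e-01 -1.84198508e-03]
 [ 3.77583521e-01 -9.25975526e-01  9.90763140e-05]
 [-1.66822360e-03 -7.87245305e-04 -9.99998299e-01]] [-4.78616380e+00  8.58135213e-01  8.74413357e+01 -3.15049777e-03
  9.18061728e+01  6.30296645e+01]
```

View pics/w5.png

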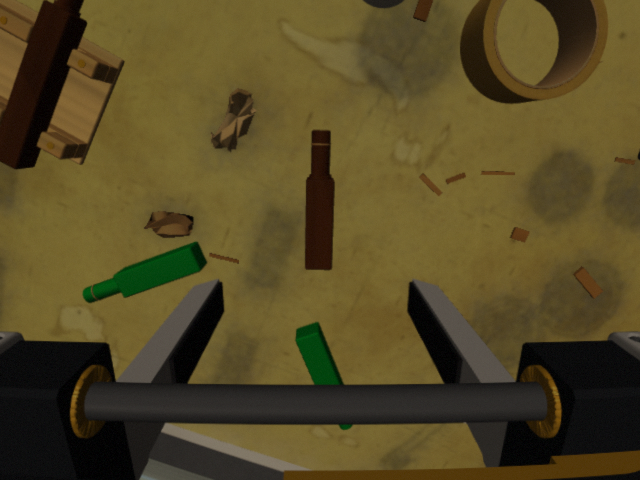

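The short axle is centred, tenon up: bar (306-334, 178-270), tenon tip (320,130). The green look-alikes are at (150,272) and (322,365).

```bash
python3 - <<'E'
from w import *
bar('w5',(290,115,350,280))
p=load('w5');h=cv2.cvtColor(p['im'],cv2.COLOR_RGB2HSV);m=cv2.inRange(h,(45,120,20),(80,255,255))
v,u=np.where(m>0);P=depthpts(p,p['d'],np.c_[u,v]);o=ctrl.get_obs();L=(P-o['tcp_pos'])@o['tool_rot']
for k in(u<250,u>=250):print(L[k].min(0).round(),L[k].max(0).round())
E
```

```text
w5 [ 306  145   28  124 2935] z [19.8 24.  25.2] rect [528.6  16.4] [106.7  22.5] axis [-0.9332 -0.3594] -158.9 centre [522.4  14. ] a -60.0 46.7
   -60 [573.7  33.8] 9.3
   -50 [564.5  30. ] 9.2
   -40 [555.1  26.5] 21.8
   -30 [545.8  22.8] 21.9
   -20 [536.3  19.6] 22.0
   -10 [527.   15.9] 22.4
   0 [517.7  12.2] 22.3
   10 [508.4   8.7] 21.8
   20 [499.1   4.9] 21.9
   30 [489.9   1.1] 22.1
   40 [480.4  -2.3] 21.3
[ -73. -230. -179.] [ 79.   1. 166.]
[-216.  -18. -179.] [ 79.  38. 164.]
```

Request:
{"api": "jog_arm", "payload": {"steps": [[[3.3,3.8,25],[0,0,0.0195],1],[[0,0,36],[0,0,0],1],[[0,0,36],[0,0,0],1],[[0,0,36],[0,0,0],1],[[0,0,20],[0,0,0],1],[[0,0,8],[0,0,0],1],[[0,0,0],[0,0,0],1],[[0,0,0],[0,0,0],1],[[0,0,0],[0,0,0],-1],[[0,0,0],[0,0,0],-1],[[0,0,0],[0,0,0],-1],[[0,0,0],[0,0,0],-1],[[0,0,0],[0,0,0],-1],[[0,0,0],[0,0,0],-1],[[0,0,0],[0,0,0],-1],[[0,0,0],[0,0,0],-1],[[0,0,0],[0,0,0],-1],[[0,0,0],[0,0,0],-1]], "force": 25}}

```text
time: 13.6
tcp_pos: [516.6, 11.6, 5.0]
tool_rot: [[0.934, 0.358, -0.0], [0.358, -0.934, -0.0], [-0.0, 0.0, -1.0]]
contact_force: [0.6, -0.4, -0.4]
gripper_width: 30.6
finger_force: 0.0
```

Request:
{"api": "jog_arm", "payload": {"steps": [[[0,0,0],[0,0,0],-1],[[0,0,0],[0,0,0],-1],[[0,0,0],[0,0,0],-1],[[0,0,0],[0,0,0],-1],[[0,0,-10],[0,0,0],-1],[[0,0,-30],[0,0,0],-1],[[0,0,-36],[0,0,0],-1],[[0,0,-36],[0,0,0],-1],[[0,0,-36],[0,0,0],-1],[[0,0,-30],[0,0,0],-1],[[0,0,-10],[0,0,0],-1],[[0,0,0],[0,0,0],-1]]}}

```text
time: 14.6
tcp_pos: [518.5, 11.5, 197.3]
tool_rot: [[0.934, 0.358, 0.008], [0.358, -0.934, -0.001], [0.007, 0.004, -1.0]]
contact_force: [0.4, 0.2, -0.9]
gripper_width: 23.5
finger_force: 25.0
```

Request:
{"api": "jog_arm", "payload": {"steps": [[[-6.7,15.8,0],[0,0,0],-1],[[-12.7,30.8,0],[0,0,0],-1],[[-12.7,30.8,0],[0,0,0],-1],[[-12.7,30.8,0],[0,0,0],-1],[[-12.7,30.8,0],[0,0,0],-1],[[-12.7,30.8,0],[0,0,0],-1],[[-12.7,30.8,0],[0,0,0],-1],[[-12.7,30.8,0],[0,0,0],-1],[[-12.7,30.8,0],[0,0,0],-1],[[-12.7,30.8,0],[0,0,0],-1],[[-6,15,0],[0,0,0],-1],[[0,0,0],[0,0,0.074],-1],[[0,0,0],[0,0,0.074],-1],[[0,0,0],[0,0,0],-1],[[0,0,0],[0,0,0],-1],[[0,0,0],[0,0,0],-1]]}}

```text
time: 15.93
tcp_pos: [508.0, -320.5, 191.9]
tool_rot: [[0.976, 0.218, -0.002], [0.218, -0.976, 0.001], [-0.001, -0.002, -1.0]]
contact_force: [-0.4, 0.3, -0.3]
gripper_width: 24.1
finger_force: 25.0
```

```bash
python3 - <<'E'
from w import *
snap('wrist','w6');o=ctrl.get_obs();print(o['time'],o['tcp_pos'],o['tool_rot'],o['gripper_width'],o['finger_force'])
p=load('w6');R=p['R'];print(-R.T@p['t'],R[2])
snap('scene','s6');snap('side','d6')
E
```

```text
15.9833 [ 508.09466225 -320.61855507  192.32067759] [[ 9.75912313e-01  2.18160783e-01 -1.01482313e-03]
 [ 2.18161668e-01 -9.75912263e-01  8.61200624e-04]
 [-8.02498139e-04 -1.06185180e-03 -9.99999114e-01]] 23.568092846165115 24.99967396259308
[ 585.35010628 -304.59535304  371.13347718] [-0.2662574  -0.05840009 -0.96213119]
```

View pics/w6.png

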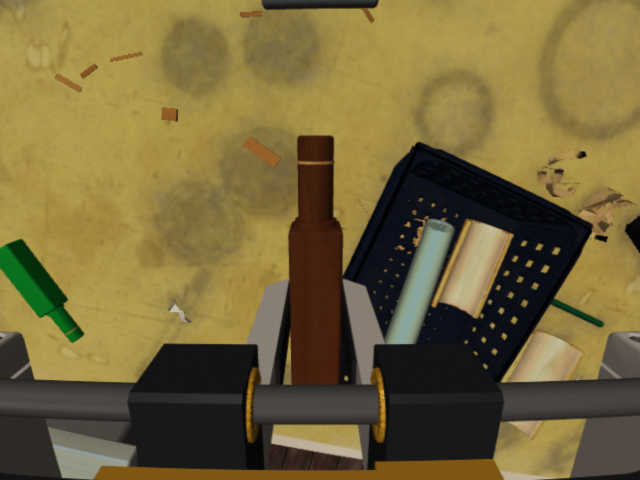

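View pics/s6.png

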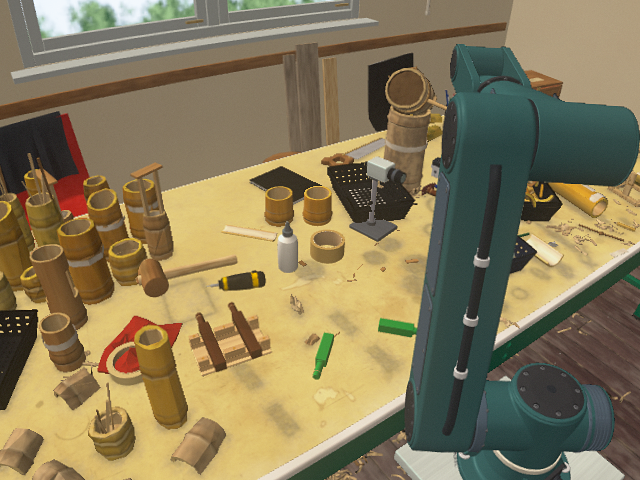

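Wrist view: the short axle is held tenon forward, tip at (316,136). The lens barrel's front edge peeks in at the top, columns 265-377. The scene view shows the long axle resting parallel to the finished one. I'll raise and go forward to see the inspection camera from above.

Request:
{"api": "jog_arm", "payload": {"steps": [[[0,0,-35],[0,0,0],-1],[[0,0,-35],[0,0,0],-1],[[0,0,-35],[0,0,0],-1],[[0,0,-35],[0,0,0],-1],[[25,0,0],[0,0,0],-1],[[25,0,0],[0,0,0],-1],[[20,0,0],[0,0,0],-1],[[0,0,0],[0,0,0],-1],[[0,0,0],[0,0,0],-1],[[0,0,0],[0,0,0],-1]]}}

```text
time: 16.92
tcp_pos: [576.1, -306.2, 333.0]
tool_rot: [[0.976, 0.216, -0.001], [0.216, -0.976, -0.0], [-0.001, -0.0, -1.0]]
contact_force: [-1.0, -1.3, -1.1]
gripper_width: 24.0
finger_force: 25.0
```

```bash
python3 - <<'E'
from w import *
snap('wrist','w7');o=ctrl.get_obs();print(o['time'],o['tcp_pos'])
E
```

```text
16.9667 [ 575.81963518 -306.40369844  333.37970375]
```

View pics/w7.png

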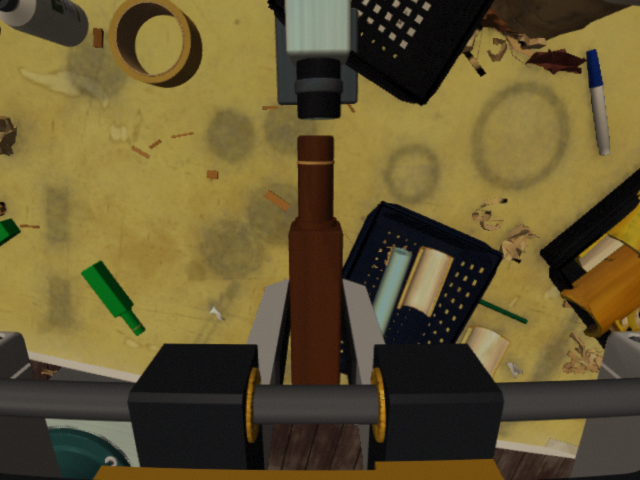

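The inspection camera is seen from above: body (287-350, 0-55), lens barrel (298-341, 60-118), nearly in line with the held axle. Next I measure the lens pose and the held axle.

```bash
python3 - <<'E'
from w import *
p=load('w7');d=p['d']
def reg(b):
    u,v=np.meshgrid(np.arange(b[0],b[2]),np.arange(b[1],b[3]));u=u.ravel();v=v.ravel();return depthpts(p,d,np.c_[u,v])
A=reg((270,0,370,128));ex=np.array([.976,.217]);ey=np.array([-.217,.976])
for nm,lo,hi in(('body',219,228),('barrel',196,219)):
    Q=A[(A[:,2]>lo)&(A[:,2]<hi)];x=Q[:,:2]@ex;y=Q[:,:2]@ey
    print(nm,len(Q),x.min().round(1),x.max().round(1),np.percentile(Q[:,2],[50,98]).round(1))
    for q in np.arange(x.min(),x.max(),6):
        k=(x>=q)&(x<q+6)
        if k.sum()>10:print('  ',round(q,1),y[k].min().round(1),y[k].max().round(1),'mid',((y[k].min()+y[k].max())/2).round(2),'wid',np.ptp(y[k]).round(1),Q[k,2].max().round(1))
o=ctrl.get_obs();z=o['tcp_pos'][2]
print('tcp in ex,ey',o['tcp_pos'][:2]@ex,o['tcp_pos'][:2]@ey,z)
c,e=bar('w7',(275,125,355,300),z=z+17)
H=reg((275,125,355,300));H=H[(H[:,2]>z)&(H[:,2]<z+25)];print('held front',(H[:,:2]@ex).max(),'tip z max')
x=H[:,:2]@ex
for q in np.arange(x.min(),x.max(),15):
    k=(x>=q)&(x<q+15);t=H[k];y=t[:,:2]@ey;print(round(q),'ztop',np.percentile(t[:,2],90).round(1),'mid',((y.min()+y.max())/2).round(1),np.ptp(y).round(1))
E
```

```text
body 3672 591.4 665.4 [222.8 224.5]
   627.4 -449.5 -404.4 mid -426.96 wid 45.1 224.7
   633.4 -449.5 -403.8 mid -426.67 wid 45.7 225.3
   639.4 -449.4 -403.8 mid -426.63 wid 45.6 225.3
   645.4 -449.4 -404.0 mid -426.67 wid 45.4 225.4
   651.4 -449.2 -404.8 mid -426.96 wid 44.4 225.1
   657.4 -449.1 -404.1 mid -426.58 wid 45.0 225.4
   663.4 -449.0 -404.2 mid -426.57 wid 44.8 224.5
barrel 2889 586.1 665.8 [214.8 218.4]
   586.1 -444.1 -411.8 mid -427.92 wid 32.3 218.3
   592.1 -444.1 -411.1 mid -427.56 wid 33.0 218.5
   598.1 -443.9 -411.1 mid -427.5 wid 32.7 218.3
   604.1 -446.3 -409.6 mid -427.96 wid 36.7 218.8
   610.1 -446.3 -409.7 mid -427.97 wid 36.6 219.0
   616.1 -443.6 -411.3 mid -427.48 wid 32.3 218.4
   622.1 -442.8 -410.6 mid -426.68 wid 32.2 218.4
   628.1 -448.6 -404.1 mid -426.35 wid 44.4 219.0
tcp in ex,ey 495.5103613772225 -424.0028705078384 333.37970375045967
w7 [ 289  164   54  136 5998] z [346.2 351.5 352.8] rect [ 612.1 -299.8] [60.8 24.1] axis [-0.9762 -0.2169] -167.5 centre [ 608.1 -300.3] a -34.3 26.4
   -34 [ 636.8 -294. ] 13.4
   -24 [ 627.  -296.4] 13.1
   -14 [ 617.2 -298.1] 22.6
   -4 [ 607.4 -300.3] 22.9
   6 [ 597.8 -302.9] 23.4
   16 [ 587.9 -304.5] 24.1
held front 574.5056119292361 tip z max
502 ztop 352.8 mid -424.6 38.5
517 ztop 352.7 mid -425.1 23.8
532 ztop 351.7 mid -425.2 23.8
547 ztop 348.0 mid -425.1 15.8
562 ztop 348.0 mid -425.1 16.3
```

Request:
{"api": "jog_arm", "payload": {"steps": [[[-20,1.5,0],[0,0,-0.011],-1],[[-28,1.5,0],[0,0,0],-1],[[-20.5,1.5,0],[0,0,0],-1],[[0,0,20],[0,0,0],-1],[[0,0,35],[0,0,0],-1],[[0,0,35],[0,0,0],-1],[[0,0,30],[0,0,0],-1],[[0,0,15],[0,0,0],-1],[[0,0,5.9],[0,0,0],-1],[[0,0,0],[0,0,0],-1],[[0,0,0],[0,0,0],-1],[[0,0,0],[0,0,0],-1],[[0,0,0],[0,0,0],-1],[[0,0,0],[0,0,0],-1],[[0,0,0],[0,0,0],-1],[[0,0,0],[0,0,0],-1],[[0,0,0],[0,0,0],-1]]}}

```text
time: 18.38
tcp_pos: [510.9, -326.0, 192.4]
tool_rot: [[0.974, 0.227, 0.0], [0.227, -0.974, -0.0], [0.0, 0.0, -1.0]]
contact_force: [0.0, -0.4, -0.8]
gripper_width: 23.6
finger_force: 25.0
```

```bash
python3 - <<'E'
from w import *
snap('wrist','w8');o=ctrl.get_obs();print(o['time'],o['tcp_pos'],o['tool_rot'],o['joint_vel'].round(2))
p=load('w8');d=p['d'];u,v=np.meshgrid(np.arange(255,390),np.arange(0,300));P=depthpts(p,d,np.c_[u.ravel(),v.ravel()])
ex=np.array([np.cos(np.radians(13.1)),np.sin(np.radians(13.1))]);ey=np.array([-ex[1],ex[0]])
x=P[:,:2]@ex;y=P[:,:2]@ey;z=P[:,2]
k=(v.ravel()<60)&(z>180);print('lens',x[k].min(),y[k].min(),y[k].max(),z[k].max(),(y[k].min()+y[k].max())/2)
k=(v.ravel()>100)&(z>190)&(abs(u.ravel()-316)<32);t=x[k].max();print('tip x',t)
for q in np.arange(t-75,t,12):
    j=k&(x>=q)&(x<q+12);print(round(q),((y[j].min()+y[j].max())/2).round(1),np.ptp(y[j]).round(1),np.percentile(z[j],95).round(1))
E
```

```text
18.4333 [ 510.86592997 -325.99923262  192.27991842] [[ 9.73897824e-01  2.26986781e-01  1.70117469e-04]
 [ 2.26986804e-01 -9.73897825e-01 -1.29578922e-04]
 [ 1.36264331e-04  1.64811051e-04 -9.99999977e-01]] [ 0.05  0.09  0.14 -0.05 -0.07  0.11]
lens 502.4327775055904 -434.3152291286268 -434.3152291286268 371.73497100836573 -434.3152291286268
tip x 502.4327775055904
427 -434.8 30.7 212.5
439 -434.6 24.0 212.5
451 -434.5 24.0 212.4
463 -434.5 18.9 208.6
475 -434.5 15.9 207.8
487 -434.5 16.4 208.0
499 -434.2 15.8 371.7
```

Request:
{"api": "jog_arm", "payload": {"steps": [[[-0.3,-0.8,0],[0,0,0],-1],[[0,0,0],[0,0,0],-1],[[0,0,0],[0,0,0],-1],[[0,0,0],[0,0,0],-1],[[0,0,0],[0,0,0],-1],[[0,0,0],[0,0,0],-1]]}}

```text
time: 18.93
tcp_pos: [510.3, -325.3, 192.2]
tool_rot: [[0.974, 0.227, 0.0], [0.227, -0.974, -0.0], [-0.0, 0.0, -1.0]]
contact_force: [-0.1, -0.1, -0.4]
gripper_width: 23.5
finger_force: 25.0
```

```bash
python3 -c "
from h import *
o=ctrl.get_obs();print(o['time'],o['tcp_pos'],o['gripper_width'],o['finger_force']);print(ctrl.finish_job())"
```

```text
18.9333 [ 510.3086745  -325.30787523  192.18121329] 23.5103179919952 24.99967932701111
the job is handed in; nothing more can be done
None
```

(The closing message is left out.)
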